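# Crack the seal of a dry-storage jar and hold it ajar

## Robot

A 6-joint arm with a two-finger parallel gripper is mounted at the origin on the work surface; the furniture and walls round the work are solid. World frame = base frame: x ahead of the robot, y to its left, z up, the work surface at z = 0. Lengths are in m, angles in rad, forces in N, time in s.
With the tool pointing down it reaches from about 0.4 to 0.925 m from the base axis. Payload 3.4 kg.
Tool frame: the origin (TCP) lies at the very end of the fingers, on their centre line; the grasp point (between the pads) lies robot.grip_depth behind it (robot.grip_depth is the distance from the TCP to the grasp point, in m); z points along the fingers, y is the direction in which the jaws open and shut (so a half turn about z gives the same grasp; the last joint's range is limited). The gripper opens to 85 mm and grips with 20 to 120 N. Pads are 22 mm wide; open, the fingers measure 114 mm over their backs; the gripper's body (76 mm by 85 mm) begins 54 mm behind the grasp point. The pads swing forward as they close: fully open they stand 13 mm farther back than shut.
Start: joints at [-1.411, 0.307, 1.506, -0, 1.328, -0.073], TCP at [0.133, -0.56, 0.231] pointing down, gripper open.
Joint ranges: [-3.12, 3.12], [-1.05, 2.28], [0.14, 2.33], [-1.42, 4.57], [0.1, 2.73], [-2.68, 2.68]. Speed limits (rad/s): [2.57, 2.57, 3.14, 3.14, 3.14, 3.14].

## Interface

Orientations are given as [roll, pitch, yaw] about the fixed x, y, z axes, in that order (R = Rz(yaw) Ry(pitch) Rx(roll)).
In Python, from workcell import robot gives the robot as it stands. The module is installed in compiled form; this text tells all that it offers. Calls block until the motion is done:
- robot.move_ptp(position, orientation): joint-space move of the TCP to a pose.
- robot.move_linear(position, orientation=None, speed=0.15): straight line of the TCP; orientation=None keeps the orientation; speed is the mean speed in m/s.
- robot.set_joints(angles): joint-space move.
- robot.command_gripper(opening): finger opening in m; the grip force is fixed at half the most; returns when the fingers have stopped.
- robot.wait(seconds).
- robot.solve_ik(position, orientation): joint angles nearest the present ones, or None.
- robot.observe(): the state.
- robot.capture(name): name is "side" or "top"; returns a dict with "img" (400x640x3 uint8, red, green, blue), "range_z" (400x640 float32, m along the optical axis (not along the pixel's ray), 0 where there is no reading), "fovy" (degrees; the focal length in pixels is half the picture's height over the tangent of half this angle, whatever the lens; pixels are square), "cx", "cy" (the principal point, pixels), "T" (4x4, takes a point from camera to world coordinates). Camera axes: x right, y down, z forward; pixel columns grow to the right and rows downward; lengths in m; the calibration is good to about 2 mm. A picture is of the moment at which its call begins.
A pose or a line that the arm cannot do raises robot.Unreachable and nothing moves.
- robot.job_done(): hands the job in, once; it reports no verdict.
The state is a dict: "time_s": time; "joint_pos": joint angles; "joint_vel": joint speeds; "effort": joint torques, N m; "ee_pos": TCP position; "tool_rot": TCP orientation; "wrist_force": force on the tool from outside, world axes, zero at the start; "moment": the same for the moment, N m; "gripper_width": finger opening in m.
Only numpy, scipy, OpenCV 4.12 (cv2) and the standard library are available. Lean on these libraries where they do the work, as an engineer would, in place of code of your own. Each camera call takes 0.05 s, during which the arm holds its last target.

## Task

Let the dry-storage jar breathe: lift the loose white dust hood off the jar by its knob and set it down gently, upright and wholly on the round cork mat. Then take the sealed metal lid underneath by its bar grip, pull it straight up until the sticky seal gives way, and hold it level over the jar about 15 mm above its seat, without ever pulling it right away from the jar. Keep the lid held there, steady in the gripper, for at least two seconds and finish while still holding it; leave the other things on the bench alone.

Things in the scene. Friction and masses are not known exactly. Their poses are not given: they have to be found in the camera images.
- jar: round dry-storage jar, fixed to the bench: grey body 132 mm across and 45 mm high, on it a bare metal neck 110 mm across and 20 mm high, rim 65 mm above the bench. Origin: centre of the underside, z up. Four sprung black seal segments inside the neck snap over a bead on the lid's plug
- hood_knob (a point): middle of the black mushroom knob (head 32 mm across, 19 mm high, on a 7 mm neck) on the loose white dust hood, an upturned cup 128 mm across, 62 mm high without knob, 0.2 kg. The point is 78.5 mm above the hood's lower rim, 9.5 mm below the knob's top. At the start the hood hides the lid, standing on the jar's shoulder 45 mm above the bench
- hood: the same dust hood; origin at the centre of its lower rim, z up along the hood
- lid_grip (a point): centre of the seal lid's upright black bar grip: 14 mm thick (its own x), 56 mm long (its own y), 30 mm high, standing on a round metal flange 106 mm across, 6 mm thick. The point lies 21 mm above the flange's underside, 15 mm above the bar's foot and below its top. Seated, the flange rests on the jar's rim and the point is 86 mm above the bench
- seal_lid: the same seal lid, 0.2 kg; origin at the centre of the flange's underside, z up. Breaking the seal takes an upward pull of 12 to 18 N, highest in the first 2 to 3 mm of lift, then it comes suddenly free; its plug reaches 11 mm below the flange, so from about 11 mm of lift on nothing of the jar touches it
- rest_mat: round cork mat, fixed, 160 mm across and 3 mm thick; origin at the centre of its underside
- capacitor_a_mid (a point): bystander: upright blue capacitor, 25 mm across and 46 mm high, 20 mm above its foot
- capacitor_b_mid (a point): bystander: upright blue capacitor, 25 mm across and 40 mm high, half-way up
- clamp_knob_mid (a point): bystander: black clamp knob with a stud, 36 mm across and 38 mm high, half-way up

How it is judged:
On the way, in this order (a step that is already met when the one before it is completed fails the run):
1. the hood stands upright on the mat, let go and at rest (horizontal distance between hood and rest_mat below 0.022 m and height (world z) of hood below 0.008 m and angle between hood's own z axis and vertical below 0.08 rad and contact force between hood and the arm below 0.1 N and contact force between hood and the fingers below 0.1 N and linear speed of hood below 0.02 m/s), for 0.3 s.
2. the seal is broken and the lid is held 10 to 22 mm above its seat, free of the jar, for 1.5 s (z of seal_lid in the frame of jar between 0.075 and 0.087 m and contact force between seal_lid and the fingers above 1 N and contact force between seal_lid and jar below 0.5 N), for 1.5 s.
At the end, for the whole second after the job is handed in: The lid is held still by the fingers alone, its flange 10 to 22 mm above the jar's rim, level within 0.12 rad, centred over the jar within 15 mm and not touching it; the hood stands upright and at rest on the mat, its centre within 22 mm of the mat's centre (all of step 2 and horizontal distance between seal_lid and jar below 0.015 m and angle between seal_lid's own z axis and vertical below 0.12 rad and linear speed of each of seal_lid, hood below 0.02 m/s and horizontal distance between hood and rest_mat below 0.022 m and height (world z) of hood below 0.008 m and angle between hood's own z axis and vertical below 0.08 rad); the arm keeps its last pose, push and grip.
It fails at once if the lid is pulled right away from the jar (more than 45 mm above its seat) (z of seal_lid in the frame of jar above 0.11 m).
It fails at once if the hood is dropped or thrown (linear speed of hood above 0.45 m/s and contact force between hood and the fingers below 0.1 N).
It fails at once if a bystander is moved more than 30 mm (distance of any of capacitor_a_mid, capacitor_b_mid, clamp_knob_mid from where it was at the start of the episode above 0.03 m).
It also fails if it takes over 58 s, if anything falls off the work surface, if the arm or the gripper's body presses on something with over 40 N, if the wrist force passes 120 N, or if a joint passes its speed limit or range.

## Working session

There is one attempt and no reset: what is moved stays moved. The work goes in short steps, each a Python script; the robot and the scene stay as the last script left them, time stands still between calls to the robot, and variables do not carry over. Pictures are saved under pics/ and viewed, and the job is handed in when it is done.

```bash
mkdir -p pics
cat > h.py <<'E'
import numpy as np, cv2
from workcell import robot
def cap(n,f):
    c=robot.capture(n); cv2.imwrite('pics/'+f,cv2.cvtColor(c['img'],cv2.COLOR_RGB2BGR)); np.savez('pics/'+f[:-4]+'.npz',**c); return c
def cloud(c):
    h,w=c['range_z'].shape; f=h/2/np.tan(np.radians(c['fovy'])/2)
    v,u=np.mgrid[:h,:w]; z=c['range_z']
    P=np.stack([(u-c['cx'])/f*z,(v-c['cy'])/f*z,z],-1)
    T=np.array(c['T']); W=P@T[:3,:3].T+T[:3,3]; W[z==0]=np.nan; return W
E
python3 - <<'E'
from h import *
print(robot.grip_depth, robot.observe())
for n in('top','side'):
    c=cap(n,n+'0.png'); print(n,c['fovy'],c['cx'],c['cy'],np.round(c['T'],3).tolist(),(c['range_z']>0).mean())
E
```

```text
0.0187 {'time_s': 0.0, 'joint_pos': array([-1.41147491e+00,  3.07578171e-01,  1.50764396e+00,  1.39620625e-05,
        1.32838324e+00, -7.34490401e-02]), 'joint_vel': array([-0.00107364, -0.00046608, -0.0003953 , -0.00054094,  0.00051404,
       -0.0003928 ]), 'effort': array([-1.40086955e-03, -4.57555497e+01, -2.51916915e+01, -2.98233599e-04,
        1.33392925e-02,  1.52224499e-05]), 'ee_pos': array([ 0.13253986, -0.55882265,  0.23038916]), 'tool_rot': array([-3.13958635e+00, -1.61210391e-04,  2.32766927e-01]), 'wrist_force': array([ 0.05109505,  0.05713612, -0.00853282]), 'moment': array([ 0.0548294 , -0.03358966,  0.04041072]), 'gripper_width': 0.08544659438593834}
top 42.106114522216835 317.86469709021094 194.73785451076907 [[-0.007, -0.997, 0.083, 0.443], [-1.0, 0.006, -0.004, -0.266], [0.004, -0.083, -0.997, 0.977], [0.0, 0.0, 0.0, 1.0]] 0.99602734375
side 48.21047926086115 318.70498979985103 200.64092606800742 [[-0.98, -0.13, 0.15, 0.366], [-0.197, 0.55, -0.811, 0.448], [0.023, -0.825, -0.565, 0.581], [0.0, 0.0, 0.0, 1.0]] 0.9931953125
```

View pics/top0.png

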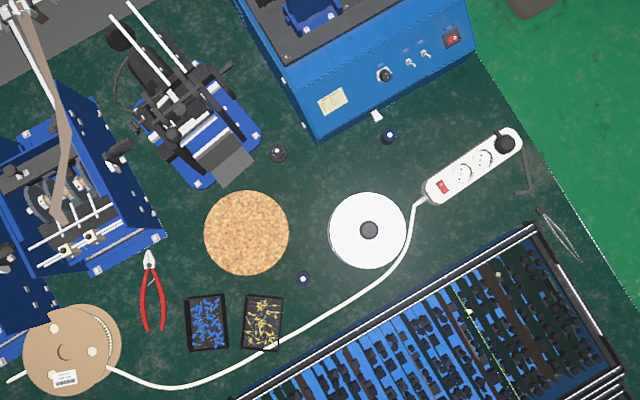

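View pics/side0.png

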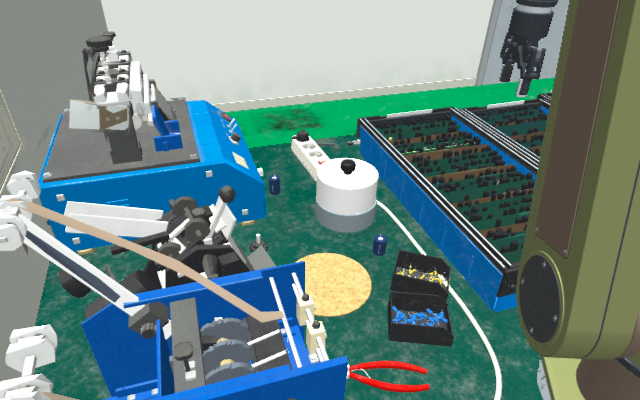

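```bash
cat > loc.py <<'E'
from h import *
def fit(W,m,zr):
    P=W[m&(W[...,2]>zr[0])&(W[...,2]<zr[1])]; return P
for n in('top','side'):
    c=dict(np.load(f'pics/{n}0.npz')); W=cloud(c); hsv=cv2.cvtColor(c['img'],cv2.COLOR_RGB2HSV)
    H,S,V=[hsv[...,i].astype(int) for i in range(3)]
    x,y,z=[W[...,i] for i in range(3)]
    near=(x>.2)&(x<.6)&(y>-.5)&(y<0)
    def rep(name,m):
        k,l,s,_=cv2.connectedComponentsWithStats(m.astype(np.uint8)); 
        if k<2: print(n,name,'none');return
        i=1+np.argmax(s[1:,4]); mm=l==i
        (cu,cv),r=cv2.minEnclosingCircle(np.argwhere(mm)[:,::-1].astype(np.float32))
        (a,b),rr=cv2.minEnclosingCircle((W[mm][:,:2]).astype(np.float32))
        print(n,name,s[i,4],'px',round(cu),round(cv),'xy',np.round([a,b,rr],4),'med',np.round(np.nanmedian(W[mm],0),4))
    rep('mat',near&(H>8)&(H<28)&(S>70)&(V>120)&(z<.02))
    rep('hoodtop',near&(z>.1)&(z<.113)&(V>150)&(S<60))
    rep('knob',near&(z>.118)&(z<.14)&(V<140))
    if n=='top':
        g={}
        for xx in np.arange(.75,.1,-.03):
            print('%.2f'%xx,' '.join('%3d'%(1000*np.nanmax(z[m])) if (m:=(abs(x-xx)<.015)&(abs(y-yy)<.015)).any() else ' . ' for yy in np.arange(.09,-.55,-.03)))
E
python3 loc.py
```

```text
top mat 5751 px 246 232 xy [ 0.4546 -0.1345  0.0805] med [ 0.4538 -0.1348  0.0027]
top hoodtop 4255 px 367 230 xy [ 0.4566 -0.351   0.0641] med [ 0.456  -0.3501  0.1069]
top knob 301 px 170 150 xy [ 0.5886 -0.0249  0.0225] med [ 0.5862 -0.0227  0.1328]
0.75 304 142 218 210 203 161 131 143   4 179 187 211 185 180 173 171 169 160 157 139 125 109
0.72   4 138 161 201 190 182 147 146   5 140 187 187 172 171 170 164 155 155 127 113   6   4
0.69 265 123 158 161 182 193 196 143  11   4 172 173 171 166 155 149 153 117   5   5   4   4
0.66 260 104 149 186 187 192 191 147  16   4   4 171 159 148 133 121 103   5   5   4   5   4
0.63 248 106 146 189 193 187 182 179  24  14  15 143 139 124 114   4  46  45   5   5   4   4
0.60 232 175 180 152 227 235 180  88  47  39  40   6 113   4   4   5   3   5   4   5  34  46
0.57 221 189 181 135 137 225  82  48  52   4   4   3   6   4   4   4   4   3   4  43  44  45
0.54 190 190   4   4  21  20  45  49   6   3   5   3   3   4   4   4   6   5  43  49  46  45
0.51 137 190 189   5   4   7   7   7   7   7   4   5   3 110 111 111 110   5  23  46  45  19
0.48 176 1
[... 754 characters left out ...]
  37  28  31  34  29  34 110 111 110 109 100 105  97  96  89 107 103 108
0.21  60   9   5   4   4   4  12  11 109 111 110 109  98 101 100 103  91  98 105  99 103  99
0.18   7   9  10  10  11  11   8 108 111 110 100  98  95  99  98  96 101  99  96  92 102 101
0.15   3   4   4   4   4   3   4   4   4  46  34  47  40  50  45  25   7  54   6   8  54  54
0.12  .   .   .   .   .   .   .   .   .   .   .   .   .   .   .   .   .   .   .   .   .   . 
side mat 3439 px 332 278 xy [ 0.4557 -0.1349  0.0832] med [ 0.4388 -0.1326  0.0025]
side hoodtop 1467 px 347 174 xy [ 0.4559 -0.349   0.0659] med [ 0.452  -0.3349  0.1064]
side knob 377 px 228 260 xy [ 0.5878 -0.0224  0.0223] med [ 0.5855 -0.0136  0.1327]
```

```bash
python3 - <<'E'
from h import *
import math
o=[math.pi,0,0.0]
print(robot.solve_ik([.456,-.35,.20],o),robot.solve_ik([.4545,-.1347,.066],o))
robot.move_ptp([.456,-.35,.21],o)
robot.move_linear([.456,-.35,.125],speed=.12)
c=cap('side','s1.png')
robot.move_linear([.456,-.35,.110],speed=.05)
print(robot.observe()['wrist_force'])
robot.command_gripper(0.0)
s=robot.observe();print(s['time_s'],s['ee_pos'],s['gripper_width'],s['wrist_force'])
cap('side','s2.png')
E
python3 -c "
import cv2
a=cv2.imread('pics/s1.png')[60:260,220:480];b=cv2.imread('pics/s2.png')[60:260,220:480]
cv2.imwrite('pics/s12.png',cv2.resize(cv2.hconcat([a,b]),None,fx=1.5,fy=1.5))"
```

```text
[-7.28113348e-01  3.31797358e-01  1.55218465e+00 -4.44089210e-16
  1.25761064e+00  8.42682979e-01] [-3.77262811e-01  3.68520362e-01  1.92767926e+00 -4.44089210e-16
  8.45393036e-01  1.19353352e+00]
[ 0.64212623 -0.15162975  0.36685125]
3.45 [ 0.45611334 -0.35017841  0.11052224] 0.02931768823899362 [-0.766449    0.92065286  3.84663002]
```

View pics/s12.png

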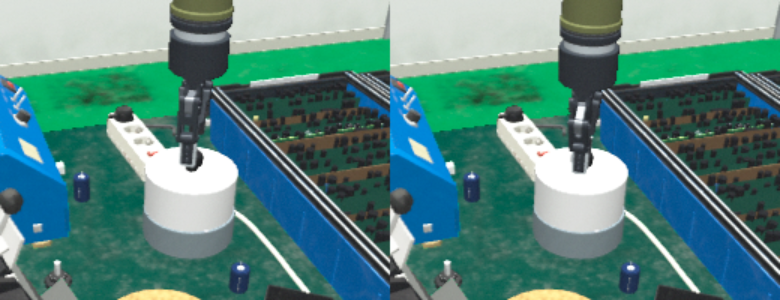

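The knob is between the fingers (right half, about (580,160)), with the width at 29 mm against a 32 mm head. I'll test-lift and check.

```bash
python3 - <<'E'
from h import *
robot.move_linear([.456,-.35,.135],speed=.04)
s=robot.observe();print(s['time_s'],s['ee_pos'],s['gripper_width'],s['wrist_force'])
cap('side','s3.png')
E
python3 -c "
import cv2
cv2.imwrite('pics/s3c.png',cv2.resize(cv2.imread('pics/s3.png')[60:260,220:480],None,fx=2,fy=2))"
```

```text
4.275 [ 0.45590175 -0.34988829  0.13498943] 0.029338083734768892 [ 1.22821228  0.11894374 -2.6565969 ]
```

View pics/s3c.png

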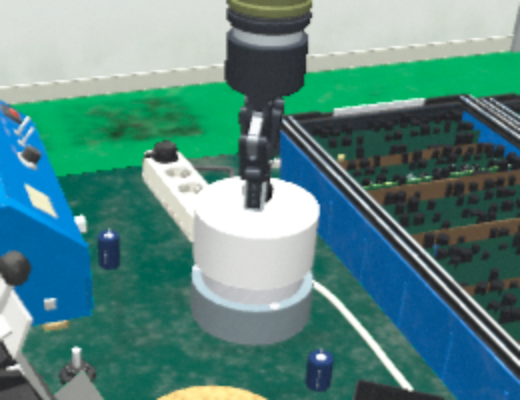

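The hood has come off level, and the metal neck shows beneath it at about (255,285). Next I'll lift, carry it across and lower it onto the mat.

Run:
```python
from h import *
robot.move_linear([.456,-.35,.205],speed=.12)
robot.move_linear([.4548,-.1347,.205],speed=.12)
robot.wait(.3)
robot.move_linear([.4548,-.1347,.085],speed=.1)
b=robot.observe()['wrist_force'][2]; cap('side','s4.png'); cap('top','t4.png')
z=.075
while z>.064:
    robot.move_linear([.4548,-.1347,z],speed=.03); f=robot.observe()['wrist_force'][2]
    print(round(z,4),round(f-b,2))
    if f-b>3: break
    z-=.001
s=robot.observe();print(s['time_s'],s['ee_pos'],s['gripper_width'],s['wrist_force'])
cap('side','s5.png')
```

```text
0.075 0.51
0.074 -0.26
0.073 -0.7
0.072 0.35
0.071 0.13
0.07 0.18
0.069 0.08
0.068 6.87
10.9833 [ 0.45494831 -0.13465913  0.06849772] 0.029432159863438927 [-1.12809931  0.14905328  5.3509222 ]
```

View pics/s5.png

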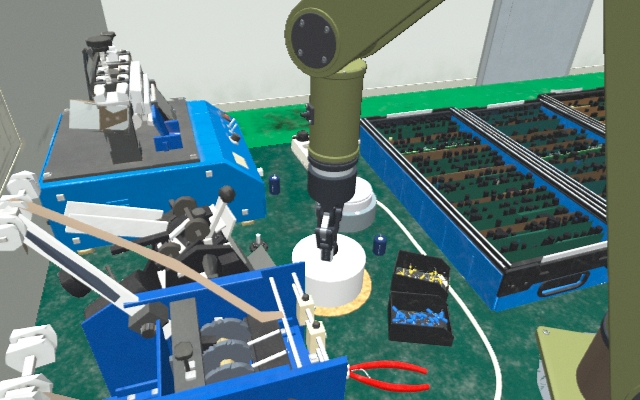

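View pics/t4.png

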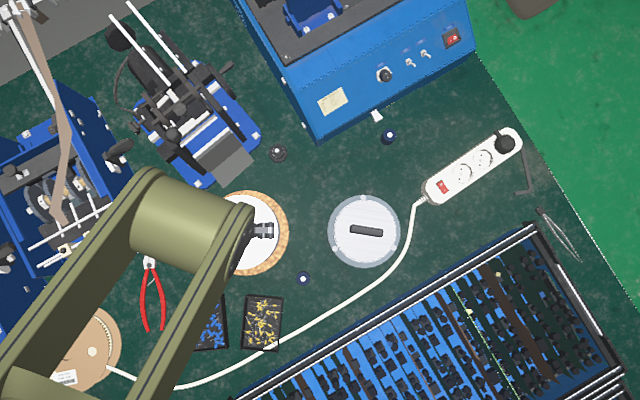

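The hood touches the mat. The top view shows the bar grip at about (367,230), lying almost along the image's u axis. I'll let go and retreat.

```bash
cat > loc2.py <<'E'
from h import *
import sys
for n,f in(('top','t6'),('side','s6')):
    c=dict(np.load(f'pics/{f}.npz')); W=cloud(c); hsv=cv2.cvtColor(c['img'],cv2.COLOR_RGB2HSV)
    H,S,V=[hsv[...,i].astype(int) for i in range(3)]
    x,y,z=[W[...,i] for i in range(3)]
    def big(m):
        k,l,s,_=cv2.connectedComponentsWithStats(m.astype(np.uint8)); i=1+np.argmax(s[1:,4]); return l==i
    m=big((x>.35)&(x<.56)&(y>-.25)&(y<-.03)&(z>.058)&(z<.075)&(V>150)&(S<60))
    (a,b),r=cv2.minEnclosingCircle(W[m][:,:2].astype(np.float32)); P=W[m]
    A=np.c_[P[:,:2],np.ones(len(P))]; q=np.linalg.lstsq(A,P[:,2],rcond=None)[0]
    print(n,'hood',a,b,r,np.median(P[:,2]),'tilt',q[:2])
    j=(abs(x-.456)<.075)&(abs(y+.35)<.075)
    m=big(j&(z>.085)&(z<.115)&(V<110)); P=W[m]
    (cx,cy),wh,an=cv2.minAreaRect(P[:,:2].astype(np.float32)); bx=cv2.boxPoints(((cx,cy),wh,an))
    e=max([bx[1]-bx[0],bx[2]-bx[1]],key=np.linalg.norm)
    print(n,'bar',cx,cy,wh,'z',np.median(P[:,2]),'axis',np.degrees(np.arctan2(e[1],e[0])),m.sum())
    m=big(j&(z>.04)&(z<.08)); (a,b),r=cv2.minEnclosingCircle(W[m][:,:2].astype(np.float32));print(n,'jar',a,b,r)
E
python3 - <<'E'
from h import *
robot.command_gripper(.06); robot.wait(.2)
robot.move_linear([.4548,-.1347,.16],speed=.12)
robot.move_linear([.4548,-.26,.23],speed=.2)
print(robot.observe()['time_s'])
cap('side','s6.png'); cap('top','t6.png')
E
python3 loc2.py
```

```text
13.4167
top hood 0.4065037667751312 -0.13517269492149353 0.03942837566137314 0.06455201537163446 tilt [0.00839098 0.00900737]Traceback (most recent call last):
  File "loc2.py", line 14, in <module>
    m=big(j&(z>.085)&(z<.115)&(V<110)); P=W[m]
  File "loc2.py", line 8, in big
    k,l,s,_=cv2.connectedComponentsWithStats(m.astype(np.uint8)); i=1+np.argmax(s[1:,4]); return l==i
                                                                      ~~~~~~~~~^^^^^^^^^
    return _wrapfunc(a, 'argmax', axis=axis, out=out, **kwds)
    return bound(*args, **kwds)
ValueError: attempt to get argmax of an empty sequence
```

View pics/t6.png

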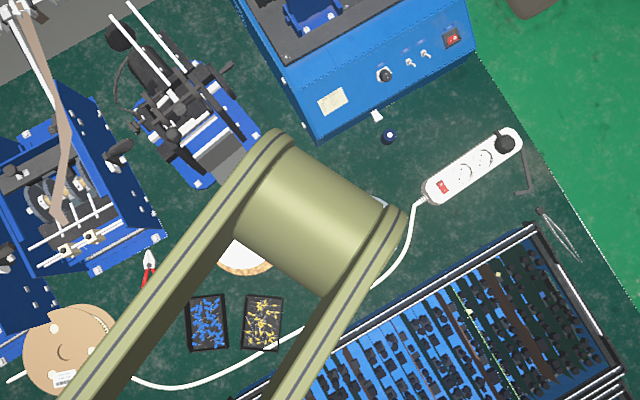

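View pics/s6.png

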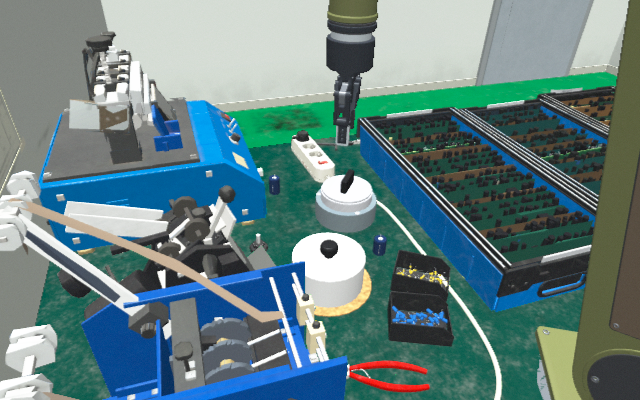

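The arm hides the hood in the top view. The side view shows the hood upright on the mat at (329,270), with the lid's bar at (347,181). I'll measure the hood from the side view and the bar from the earlier t4 top view.

```bash
sed -i "s/('top','t6'),('side','s6')/('side','s6'),('top','t4')/" loc2.py; python3 loc2.py
python3 - <<'E'
from h import *
# knob of hood + per-view bar points
c=dict(np.load('pics/s6.npz')); W=cloud(c); x,y,z=[W[...,i] for i in range(3)]
m=(abs(x-.455)<.04)&(abs(y+.135)<.04)&(z>.075)&(z<.1); P=W[m]; print('knob',cv2.minEnclosingCircle(P[:,:2].astype(np.float32)),P[:,2].max())
E
```

```text
side hood 0.4541470408439636 -0.13377270102500916 0.0653654932975769 0.06448212812385434 tilt [ 0.00297653 -0.00643648]
side bar 0.45511573553085327 -0.346915602684021 (0.054475151002407074, 0.013820630498230457) z 0.09891498571934132 axis 80.59659 151
side jar 0.45553791522979736 -0.34714627265930176 0.06627603620290756
top hood 0.4104779362678528 -0.17955097556114197 0.007575574796646833 0.06112279214820582 tilt [-17.55380733 -17.35456639]
top bar 0.4548209309577942 -0.34999507665634155 (0.055407773703336716, 0.012242594733834267) z 0.10030464915526172 axis 80.53919 87
top jar 0.4557105302810669 -0.3500612676143646 0.06601365655660629
knob ((0.4544796049594879, -0.13218118250370026), 0.015613545663654804) 0.09383244499451843
```

The hood is within 1 mm of the mat's centre and upright. Bar centre is about (0.455,-0.3495), with its long axis at 80.5° from x. Next I'll grasp the bar.

```bash
python3 - <<'E'
from h import *
import math
o=[math.pi,0,math.radians(80.5)]
p=[.4553,-.3497]
robot.move_ptp(p+[.19],o)
robot.command_gripper(.05)
robot.move_linear(p+[.10],speed=.12)
robot.move_linear(p+[.075],speed=.05)
print(robot.observe()['wrist_force'])
cap('side','s7.png')
robot.command_gripper(0.0)
s=robot.observe();print(s['time_s'],s['joint_pos'],s['ee_pos'],s['gripper_width'],s['wrist_force'],s['moment'])
cap('side','s8.png')
E
python3 -c "
import cv2
a=cv2.imread('pics/s7.png')[100:260,250:450];b=cv2.imread('pics/s8.png')[100:260,250:450]
cv2.imwrite('pics/s78.png',cv2.resize(cv2.hconcat([a,b]),None,fx=2,fy=2))"
```

```text
[-0.25105508  0.60688657 -0.04761678]
17.1667 [-7.28630562e-01  4.62908967e-01  1.70308945e+00 -3.01277263e-04
  9.75289000e-01 -5.62711380e-01] [ 0.45520427 -0.34981135  0.0754615 ] 0.013022923366321278 [-1.07692435 -0.20540169  3.67061049] [0.06513887 0.20449958 0.03721951]
```

View pics/s78.png

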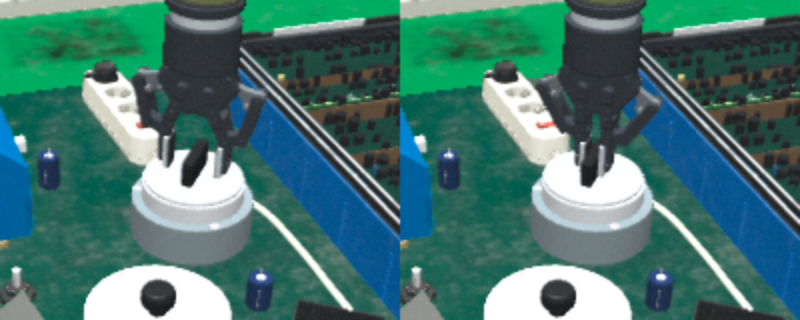

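The bar is gripped squarely (right half, about (590,165)), with the width at 13 mm. Now I'll pull up in small steps.

```bash
python3 - <<'E'
from h import *
p=[.4553,-.3497]
z=.0755
for i in range(16):
    z=.0755+.001*(i+1)
    robot.move_linear(p+[z],speed=.01)
    s=robot.observe(); print(i+1,np.round(s['ee_pos'][2]-.0755,4),np.round(s['wrist_force'],1),round(s['gripper_width'],4))
print(s['time_s'])
cap('side','s9.png')
E
python3 -c "
import cv2
b=cv2.imread('pics/s9.png')[100:260,250:450]
cv2.imwrite('pics/s9c.png',cv2.resize(b,None,fx=3,fy=3))"
```

```text
1 0.0004 [-1.  -0.9 -4.2] 0.013
2 0.0012 [-1.4 -1.9 -9. ] 0.0133
3 0.0031 [-0.6 -0.2 -6.2] 0.0131
4 0.0042 [-1.4 -0.9 -6.3] 0.0128
5 0.0057 [-1.   0.8 -0.7] 0.0131
6 0.0069 [-3.3  0.9  5.9] 0.0131
7 0.0077 [-1.8  2.2  5.2] 0.0132
8 0.0081 [-2.1  0.2  3.4] 0.0131
9 0.0087 [ 0.2  0.6 -1.6] 0.0131
10 0.0099 [ 0.  -0.4 -2.2] 0.013
11 0.0111 [-0.6 -0.3 -1.4] 0.0128
12 0.0121 [-0.6  0.8 -2.5] 0.0131
13 0.0131 [-0.6 -0.3 -3.1] 0.013
14 0.0141 [ 0.3 -0.7 -2.2] 0.013
15 0.0151 [ 0.8 -0.3 -1.8] 0.0132
16 0.0161 [-0.2 -0.1 -2. ] 0.013
21.2667
```

View pics/s9c.png

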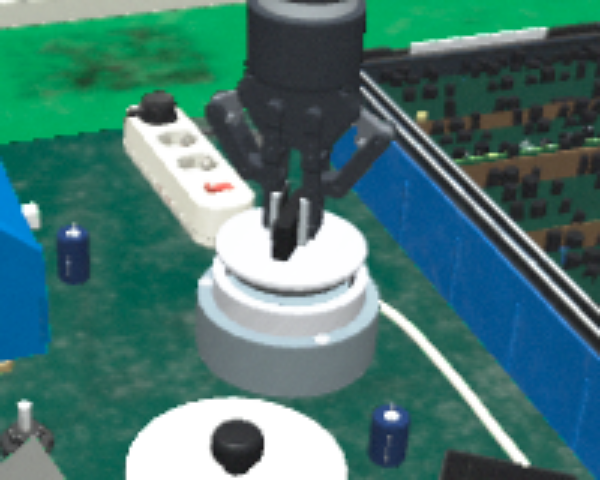

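The lid is free, with a gap visible at about (290,285). I'll check its height and tilt from the flange-top depth points.

```bash
cat > lid.py <<'E'
from h import *
def lid(f):
    c=dict(np.load(f)); W=cloud(c); hsv=cv2.cvtColor(c['img'],cv2.COLOR_RGB2HSV); x,y,z=[W[...,i] for i in range(3)]
    m=(np.hypot(x-.4553,y+.349)<.06)&(z>.06)&(z<.105)&(hsv[...,2]>140)
    m&=(z>np.nanmedian(z[m])-.012)
    for _ in range(5):
        P=W[m]; A=np.c_[P[:,:2]-[.4553,-.349],np.ones(len(P))]; q=np.linalg.lstsq(A,P[:,2],rcond=None)[0]
        r=z-(q[0]*(x-.4553)+q[1]*(y+.349)+q[2]); m&=abs(r)<.003
    print(f,'tilt x,y',np.round(q[:2],3),'z at centre',round(q[2],4),m.sum(),np.round(cv2.minEnclosingCircle(W[m][:,:2].astype(np.float32))[0],4))
if __name__=='__main__':
    import sys
    for f in sys.argv[1:]: lid(f)
E
python3 lid.py pics/s6.npz pics/s8.npz pics/s9.npz
```

```text
pics/s6.npz tilt x,y [ 0.003 -0.009] z at centre 0.0704 867 [ 0.4545 -0.3472]
pics/s8.npz tilt x,y [ 0.002 -0.011] z at centre 0.0705 764 [ 0.4556 -0.3474]
pics/s9.npz tilt x,y [ 0.001 -0.004] z at centre 0.0865 820 [ 0.4564 -0.3484]
```

Lift is 16.0 mm, tilt under 0.01 rad and centred. I'll hold, recheck and hand in.

Run:
```python
from h import *
robot.wait(3)
s=robot.observe();print(s['time_s'],s['ee_pos'],s['gripper_width'],s['wrist_force'])
cap('side','s10.png')
from lid import lid
lid('pics/s10.npz')
W=cloud(dict(np.load('pics/s10.npz')));x,y,z=[W[...,i] for i in range(3)]
P=W[(abs(x-.455)<.1)&(abs(y+.135)<.1)&(z>.058)&(z<.07)&(z==z)]; print('hood',cv2.minEnclosingCircle(P[:,:2].astype(np.float32)),np.median(P[:,2]))
robot.job_done()
```

```text
24.3167 [ 0.45529941 -0.3496971   0.09150363] 0.01297379530661651 [-0.46955433 -0.43227114 -1.11758293]
pics/s10.npz tilt x,y [ 0.002 -0.006] z at centre 0.0864 825 [ 0.4565 -0.3482]
hood ((0.454155296087265, -0.1338101327419281), 0.065392404794693) 0.06449719236686136
the job is handed in; nothing more can be done
```

The job is done and handed in at about 24 s, with the gripper still holding the lid. The robot gives no verdict, so the results below are my own last checks.

- **Hood:** I lifted it off by the knob and set it down on the cork mat. It stands upright, about 1 mm from the mat's centre, and hadn't moved when I checked again before handing in.
- **Lid:** I gripped it by the bar and pulled straight up in 1 mm steps until the seal broke. I then held it for 3 s, about 16 mm above its seat, and it stayed steady. It is level within about 0.01 rad and centred over the jar within about 2 mm. The height had changed by only about 0.1 mm after the hold.
- **Force reading:** the largest upward pull I saw was only about 9 N, below the stated 12 to 18 N. I read the force only at the end of each step, so the peak probably fell between readings. The camera clearly shows the lid free of the jar.
- **Other things on the bench:** I didn't touch any of them on purpose. In the pictures I viewed they look unmoved, but I didn't measure their positions again at the end.

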